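# Load the dental model scanner

### The arm

A 6-joint arm with a two-finger parallel gripper is mounted at the origin on the work surface. World frame = base frame: x ahead of the robot, y to its left, z up, the work surface at z = 0. Lengths are in m, angles in rad, forces in N, time in s.
With the tool pointing down it reaches from about 0.225 to 0.875 m from the base axis. Payload 3.4 kg.
Tool frame: the origin (TCP) lies between the finger pads, 19 mm behind the fingertips; this is the grasp point; z points along the fingers, y is the line along which they close (so a half turn about z gives the same grasp; the last joint's range is limited). The gripper opens to 85 mm and grips with 20 to 120 N. Pads are 22 mm wide; open, the fingers measure 114 mm over their backs; the gripper's body (76 mm by 85 mm) begins 54 mm behind the grasp point. The pads swing forward as they close: fully open they stand 13 mm farther back than shut.
Start: joints at [-1.304, 0.276, 1.505, -0, 1.361, -0.121], TCP at [0.217, -0.532, 0.25] pointing down, gripper open.
Joint ranges: [-2.89, 2.89], [-0.75, 2.08], [0.22, 2.7], [-1.18, 4.32], [0.11, 2.71], [-2.7, 2.7]. Speed limits (rad/s): [2.57, 2.57, 3.14, 3.14, 3.14, 3.14].

### API

Orientations are given as a unit quaternion [w, x, y, z].
In Python, from rig import status, get_image, job gives the robot as it stands.
- The arm moves only by the tool apply_moves, never from a script. Its arguments are lists of equal length, an entry for each row: "xyz": the shift along the tool's x, y, z each as a share of 0.3 m, from -1 to 1, a list of three; "rot": the turn, a rotation vector about the tool's x, y, z each as a share of 60 degrees, from -1 to 1, a list of three; "hand": the opening, from -1 (shut) to 1 (fully open). A call has 1 to 8 rows; each row shifts and turns the commanded pose from where the row before left it, along the tool's axes as they then stand; what a row does not reach is not made up. A row lasts 1/8 s, in which the tool goes at most 62.5 mm and 10.7 degrees, less where a joint would pass 70% of its speed; a pose out of reach is approached as far as the arm can. A call with a number of a shift or a turn outside -1 to 1 is refused whole. A call with a gripper value outside its range is refused whole. The fingers move at their own pace and stop on an object; "force" is the grip in N (left out, the last holds). Time passes only in rows, so rows that do not move let the fingers close. It gives the time, the measured TCP pose, the force, the opening and the grip force at its end, in the units of the state.
- status.get_state(): the state, without advancing time (a new reading comes with each control period).
- get_image(name): name is "scene" or "top" or "wrist"; returns a dict with "pixels" (400x640x3 uint8, red, green, blue), "fovy" (degrees; the focal length in pixels is half the picture's height over the tangent of half this angle, whatever the lens; pixels are square), "cx", "cy" (the principal point, pixels), "dist" ([k1, k2, p1, p2, k3] as OpenCV has them; the pictures are not rectified), "origin" and "orientation" of the camera in the world; the wrist camera has in their place "tool_from_camera" (4x4, takes a point from camera to tool coordinates, whose origin is the TCP and whose axes are the flange's). Camera axes: x right, y down, z forward; pixel columns grow to the right and rows downward; lengths in m; the calibration is good to about 2 mm. A picture is of the moment at which its call begins: read the wrist's pose just before it. There is no depth.
- job.sign_off(): hands the job in; it is judged then, once.
The state is a dict: "clock": time; "qpos": joint angles; "qd": joint speeds; "effort": joint torques, N m; "position": TCP position; "ee_rot": TCP orientation; "contact_force": force on the tool from outside, world axes, zero at the start; "moment": the same for the moment, N m; "width": finger opening in m; "gripper_force": force on a finger pad.
Only numpy, scipy, OpenCV 4.12 (cv2) and the standard library are available. Lean on these libraries where they do the work, as an engineer would, in place of code of your own. Each camera call takes 0.05 s, during which the arm holds its last target. There are 200 camera calls.

### The job

Take the full-arch jaw cast (the wider one, with the horseshoe of teeth) out of the work pan and set it down gently (no dropping it), upright, in the middle of the scanner's turntable, with none of its base overhanging the turntable's edge. Let go of it, then press the scanner's start button fully down and release it. Leave the half-arch cast in the pan and everything else on the desk where it is.

Things in the scene. Friction and masses are not known exactly. Their poses are not given: they have to be found in the camera images.
- full_cast: Plaster-coloured full-arch jaw cast, loose, 0.15-0.3 kg. D-shaped base 36 high, 72 long (x -38 to +34), 56 wide (y); rounded end at -x, flat heel at +x; sides at y +-28 flat and upright from x -10 to +34. A horseshoe of teeth brings it to 50 high. Origin: centre of the underside, below its centre of mass; z up. In the pan it stands upright, its x within 35 degrees of world +y
- half_cast: plaster-coloured half-arch cast in the pan, to be left there: a plain block 66 long (x), 32 wide (y), 36 high, with a single row of teeth on top to 50. Origin: centre of the underside
- pan: Grey open work pan, fixed to the desk: 200 (x) by 310 (y) outside, walls 4 thick, 40 high, floor 4 thick. Origin: centre of the underside; z up. The two casts stand side by side about 75 either side of its centre along y; which is on which side varies. Fingers opened to about 75 have room on both sides of a cast
- scanner: Dark desktop scanner, fixed, C-shaped from the side, open in front and at both sides. Origin: on the desk under the turntable's centre; -x is its open front, z up. Base 50 high, x -115 to 225, y -140 to 140. Rear column x 145 to 225, full width. Head over the turntable: x -20 to 225, y -120 to 120, z 265 to 350
- turntable (a point): centre of the top face of the scanner's turntable, a fixed (not turning) grey disc 120 in diameter, its top 75 above the desk, 25 above the scanner's base; axes as the scanner's
- head_lip (a point): Middle of the lower front edge of the scanner's head, 20 in front of the turntable's centre and 190 above the turntable. It is above the middle of the turntable, so a tool pointing straight down cannot get there; one tilted 30 to 45 degrees, pointing down and towards the column (+x of the scanner), can
- start_top (a point): centre of the top of the start button, a round grey sprung button 28 in diameter in a small black housing on the scanner's base, at scanner x = -85, y = +100 (the base's front corner on the +y side), not under the head. z up
- start (a joint): travel of the start button in m: 0 released, 0.006 fully down (5 N); counts as pressed beyond 0.0045; it springs back
- mug: white mug, 80 across, 90 high, bystander. Origin: centre of the underside
- blank: white round milling blank lying flat, 98 across, 18 thick, bystander. Origin: centre of the underside
- spray: aluminium bottle, 44 across, 110 high, bystander. Origin: centre of the underside
Not all that is in view belongs to the job. What is shaped like the full_cast but green is not meant.

How it is judged:
By the outcome, as a careful person would: the job done as asked, in the order asked, and still so for the second after the job is handed in, with the robot touching nothing.
It also fails if it takes over 48 s, if anything falls off the work surface, if the arm or the gripper's body presses on something with over 40 N, if the wrist force passes 120 N, or if a joint passes its speed limit or range.

## Working session

There is one attempt and no reset: what is moved stays moved. The work goes in short steps, Python scripts to look and compute and a tool call to move; the robot and the scene stay as the last step left them, time stands still between calls to the robot, and variables do not carry over. Pictures are saved under pics/ and viewed, at most 12 in all, crops included, and the job is handed in when it is done.

Besides the shell and the picture viewer there is one more tool, called as a command line: name --argument value ..., lists and objects as JSON in quotes. apply_moves: Moves the arm, as the interface text tells. Its arguments: {"type":"object","properties":{"xyz":{"type":"array","items":{"type":"array","items":{"type":"number","minimum":-1,"maximum":1}}},"rot":{"type":"array","items":{"type":"array","items":{"type":"number","minimum":-1,"maximum":1}}},"hand":{"type":"array","items":{"type":"number"}},"force":{"type":"number"}},"required":["xyz","rot","hand"]}

```bash
ls; mkdir -p pics; cat > h.py <<'E'
import numpy as np, cv2
from rig import status, get_image, job
from scipy.spatial.transform import Rotation as R
def q2R(q): return R.from_quat([q[1],q[2],q[3],q[0]]).as_matrix()
def grab(n):
    s=status.get_state(); im=get_image(n)
    f=im["pixels"].shape[0]/2/np.tan(np.radians(im["fovy"])/2)
    im["K"]=np.array([[f,0,im["cx"]],[0,f,im["cy"]],[0,0,1.]])
    if "tool_from_camera" in im:
        T=np.array(im["tool_from_camera"]); Rt=q2R(s["ee_rot"])
        im["o"]=np.array(s["position"])+Rt@T[:3,3]; im["R"]=Rt@T[:3,:3]
    else:
        im["o"]=np.array(im["origin"]); o=np.array(im["orientation"]); im["R"]=q2R(o) if o.size==4 else o
    return im
def rays(im,uv):
    p=cv2.undistortPoints(np.array(uv,float).reshape(-1,1,2),im["K"],np.array(im["dist"],float)).reshape(-1,2)
    return np.c_[p,np.ones(len(p))]@im["R"].T
def plane(im,uv,z):
    d=rays(im,uv); return im["o"]+d*((z-im["o"][2])/d[:,2])[:,None]
def proj(im,P):
    P=(np.array(P,float).reshape(-1,3)-im["o"])@im["R"]
    return cv2.projectPoints(P,np.zeros(3),np.zeros(3),im["K"],np.array(im["dist"],float))[0].reshape(-1,2)
def save(im,n): cv2.imwrite("pics/"+n,im["pixels"][:,:,::-1])
E
python3 - <<'E'
from h import *
for n in("scene","top"):
    im=grab(n); save(im,n+"0.png"); print(n,im["o"],im["R"].round(3).tolist(),im["fovy"])
a=cv2.imread("pics/top0.png")
s=status.get_state();print(s["clock"],s["position"],s["ee_rot"],s["width"],s["contact_force"])
E
```

```text
pics
scene [0.97106049 0.30968951 0.79800594] [[-0.576, 0.624, -0.528], [0.818, 0.437, -0.376], [-0.004, -0.648, -0.762]] 56.67605316680578
top [0.39619998 0.01150389 1.15371168] [[0.002, -0.992, 0.123], [-1.0, -0.004, -0.021], [0.021, -0.123, -0.992]] 50.54046626104393
0.1 [ 0.21733343 -0.53189624  0.24922783] [-8.04520432e-04  9.81255531e-01  1.92709452e-01 -5.10977419e-05] 0.0853871136524786 [ 0.19758447 -0.1557527   1.09752607]
```

View pics/top0.png

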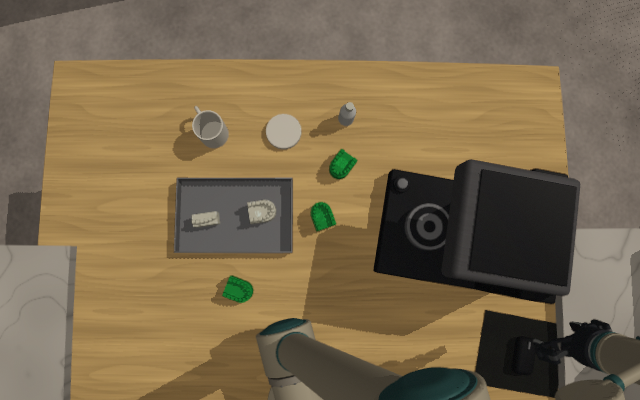

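View pics/scene0.png

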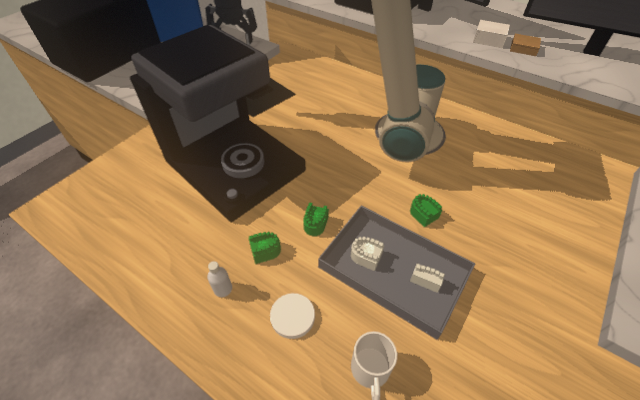

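Top view: plaster objects in the pan are the full arch at (261,211), with the horseshoe and its rounded end to the right, and the narrow half-arch block at (205,219). The green casts at (342,164), (322,216) and (237,289) are decoys. The turntable is at (430,227) and the button at (402,184). I'll measure these and crop in to confirm.

```bash
python3 - <<'E'
from h import *
im=grab("top"); sc=grab("scene"); px=im["pixels"]; hsv=cv2.cvtColor(px,cv2.COLOR_RGB2HSV)
for n,I,box in(("top",im,(180,295,180,252)),("scene",sc,(325,470,215,330))):
    h=cv2.cvtColor(I["pixels"],cv2.COLOR_RGB2HSV)
    m=((h[...,2]>120)&(h[...,1]<90)).astype(np.uint8); k=np.zeros_like(m);x0,x1,y0,y1=box;k[y0:y1,x0:x1]=1;m*=k
    nn,l,st,c=cv2.connectedComponentsWithStats(m)
    for i in range(1,nn):
        if st[i,4]>60: print(n,st[i],c[i].round(1),plane(I,[c[i]],.03)[0].round(3), [ (np.array(r[0]).round(1),np.array(r[1]).round(1),r[2]) for r in [cv2.minAreaRect(cv2.findContours((l==i).astype(np.uint8),0,2)[0][0])]])
    
a=cv2.resize(px[150:310,170:440],None,fx=2.9,fy=2.9,interpolation=cv2.INTER_CUBIC)
cv2.imwrite("pics/crop.png",a[:,:,::-1])
print("disc",plane(im,[[430,227]],.075),"btn",plane(im,[[402,184]],.07))
print("panrim",plane(im,[[177,179],[293,179],[293,253],[176,253]],.04).round(3).tolist())
E
```

```text
top [247 200  29  22 478] [260.7 210.6] [0.506 0.126 0.03 ] [(array([261.6, 210.4]), array([21.3, 27.2]), 82.87498474121094)]
top [192 211  28  16 319] [205.3 218.2] [0.485 0.273 0.03 ] [(array([205.1, 218.5]), array([12.6, 27. ]), 81.8698959350586)]
scene [350 236  34  35 854] [366.2 251.4] [0.506 0.125 0.03 ] [(array([365.3, 250.8]), array([30.8, 30.5]), 22.380136489868164)]
scene [410 263  35  30 656] [427.1 277.1] [0.486 0.275 0.03 ] [(array([427.2, 276.9]), array([31.7, 21.6]), 22.61986541748047)]
disc [[ 0.4609266  -0.31374886  0.075     ]] btn [[ 0.57340626 -0.24459093  0.07      ]]
panrim [[0.589, 0.35, 0.04], [0.59, 0.04, 0.04], [0.394, 0.039, 0.04], [0.393, 0.345, 0.04]]
```

View pics/crop.png

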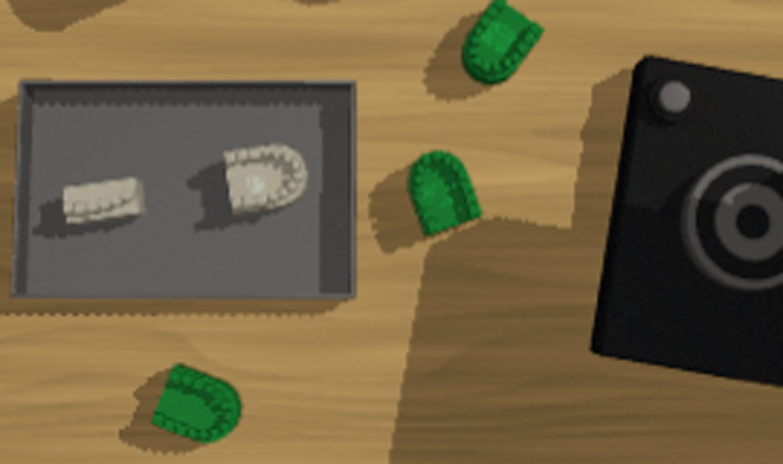

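Crop confirms: full arch (horseshoe) at the right of the pan, half arch at the left, turntable and button as expected. Next I'll plan the moves.

```bash
cat >> h.py <<'E'
def tool(yaw,tilt=0):
    "tool x at world yaw, z down, then turned about tool y by tilt (deg); tilt<0 points towards -x_tool"
    x=np.array([np.cos(yaw),np.sin(yaw),0]);z=np.array([0,0,-1.]);y=np.cross(z,x)
    return np.c_[x,y,z]@R.from_euler("y",tilt,degrees=True).as_matrix()
def plan(legs,p=None,Rm=None):
    "legs: (pos,R,rows); prints move rows"
    s=status.get_state()
    p=np.array(s["position"]) if p is None else p; Rm=q2R(s["ee_rot"]) if Rm is None else Rm
    X=[];W=[]
    for P,Q,n in legs:
        P=np.array(P,float); w=R.from_matrix(Rm.T@Q).as_rotvec(); dp=(P-p)/n
        for i in range(n):
            Ri=Rm@R.from_rotvec(w*i/n).as_matrix()
            X.append((Ri.T@dp/.3).round(3).tolist()); W.append((w/n/np.radians(60)).round(3).tolist())
        p,Rm=P,Q
    for i in range(0,len(X),8): print("xyz",X[i:i+8],"\nrot",W[i:i+8])
    print("max",np.abs(X).max(),np.linalg.norm(W,axis=1).max())
E
python3 - <<'E'
from h import *
y0=np.arctan2(.378,.926)
plan([([.25,-.2,.32],tool(np.radians(40)),7),([.46,.08,.30],tool(np.pi/2),7)])
E
```

```text
xyz [[0.074, -0.141, -0.033], [0.08, -0.137, -0.033], [0.086, -0.133, -0.033], [0.092, -0.129, -0.033], [0.098, -0.125, -0.034], [0.103, -0.121, -0.034], [0.109, -0.116, -0.034], [0.162, -0.038, 0.01]] 
rot [[-0.0, -0.0, -0.042], [-0.0, -0.0, -0.042], [-0.0, -0.0, -0.042], [-0.0, -0.0, -0.042], [-0.0, -0.0, -0.042], [-0.0, -0.0, -0.042], [-0.0, -0.0, -0.042], [0.0, 0.0, -0.119]]
xyz [[0.166, -0.017, 0.01], [0.167, 0.003, 0.01], [0.165, 0.024, 0.01], [0.161, 0.044, 0.01], [0.154, 0.064, 0.01], [0.145, 0.083, 0.01]] 
rot [[0.0, 0.0, -0.119], [0.0, 0.0, -0.119], [0.0, 0.0, -0.119], [0.0, 0.0, -0.119], [0.0, 0.0, -0.119], [0.0, 0.0, -0.119]]
max 0.167 0.119
```

apply_moves --xyz '[[0.074, -0.141, -0.033], [0.08, -0.137, -0.033], [0.086, -0.133, -0.033], [0.092, -0.129, -0.033], [0.098, -0.125, -0.034], [0.103, -0.121, -0.034], [0.109, -0.116, -0.034]]' --rot '[[0, 0, -0.042], [0, 0, -0.042], [0, 0, -0.042], [0, 0, -0.042], [0, 0, -0.042], [0, 0, -0.042], [0, 0, -0.042]]' --hand '[1, 1, 1, 1, 1, 1, 1]'

```text
clock: 1.08
position: [0.2502, -0.1988, 0.3205]
ee_rot: [0.0, 0.94, 0.341, 0.0]
contact_force: [0.4, 0.7, 0.7]
width: 0.0856
gripper_force: 0.0
```

apply_moves --xyz '[[0.162, -0.038, 0.01], [0.166, -0.017, 0.01], [0.167, 0.003, 0.01], [0.165, 0.024, 0.01], [0.161, 0.044, 0.01], [0.154, 0.064, 0.01], [0.145, 0.083, 0.01], [0, 0, 0]]' --rot '[[0, 0, -0.119], [0, 0, -0.119], [0, 0, -0.119], [0, 0, -0.119], [0, 0, -0.119], [0, 0, -0.119], [0, 0, -0.119], [0, 0, 0]]' --hand '[1, 1, 1, 1, 1, 1, 1, 1]'

```text
clock: 2.08
position: [0.4624, 0.0817, 0.2983]
ee_rot: [-0.001, 0.707, 0.708, -0.0]
contact_force: [-1.0, -0.2, 0.3]
width: 0.0853
gripper_force: 0.0
```

```bash
python3 - <<'E'
from h import *
s=status.get_state(); print(s["clock"],s["position"],q2R(s["ee_rot"]).round(3).tolist(),np.round(s["qpos"],3))
w=grab("wrist"); t=grab("top"); np.savez("w1.npz",o=w["o"],R=w["R"],K=w["K"],dist=w["dist"],pixels=w["pixels"])
save(w,"w1.png"); print(w["o"],w["R"].round(2).tolist())
# turntable & button in top
px=t["pixels"]; c=cv2.resize(px[160:290,370:500],None,fx=4.5,fy=4.5,interpolation=cv2.INTER_CUBIC); cv2.imwrite("pics/scan.png",c[:,:,::-1])
save(t,"t1.png")
E
```

```text
2.075 [0.46243474 0.08171541 0.29828677] [[-0.001, 1.0, -0.001], [1.0, 0.001, 0.001], [0.001, -0.001, -1.0]] [2.600e-02 9.000e-02 1.624e+00 1.000e-03 1.429e+00 2.400e-02]
[0.46282973 0.16103068 0.42165534] [[1.0, 0.0, -0.0], [0.0, -0.95, -0.31], [-0.0, 0.31, -0.95]]
```

View pics/w1.png

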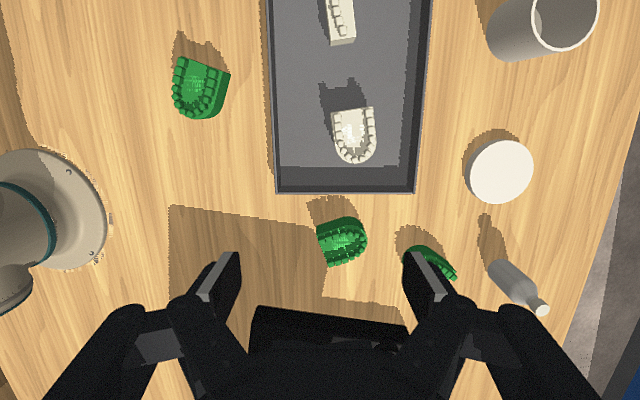

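View pics/scan.png

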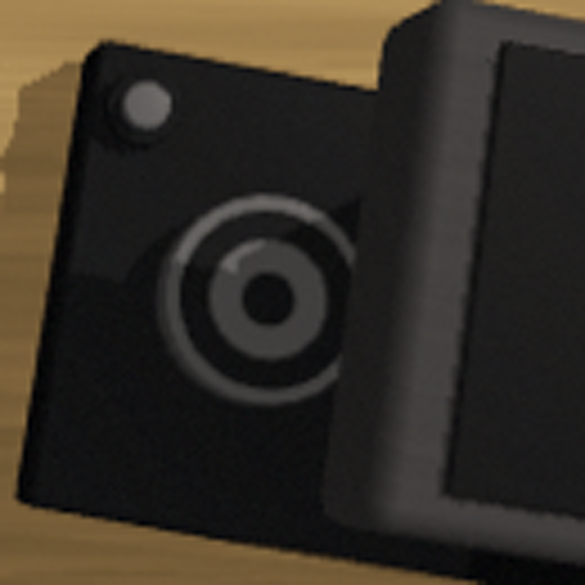

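Wrist view: the full cast is at (354,134) with its rounded end down the image (-y), and the half cast is above it at (340,20). In the scan crop, the disc is centred at crop (268,298), which is top pixel (429.6,226.2). The button is at crop (147,104), top pixel (402.7,183.1).

```bash
python3 - <<'E'
from h import *
d=np.load("w1.npz"); w={k:d[k] for k in d.files}
c=cv2.resize(w["pixels"][90:180,310:400],None,fx=6.6,fy=6.6,interpolation=cv2.INTER_CUBIC); cv2.imwrite("pics/cast.png",c[:,:,::-1])
h=cv2.cvtColor(w["pixels"],cv2.COLOR_RGB2HSV); print(h[130,340],h[130,300],h[90,340])
m=((h[...,2]>125)&(h[...,1]<70)).astype(np.uint8); m[:90]=0;m[180:]=0;m[:,:310]=0;m[:,400:]=0
ct=max(cv2.findContours(m,0,1)[0],key=cv2.contourArea); print(cv2.contourArea(ct),cv2.boundingRect(ct)); 
print(cv2.approxPolyDP(ct,1.5,True)[:,0].tolist())
# scanner orientation from top: disc, button, base corners
t=grab("top")
C=plane(t,[[370+268/4.5,160+298/4.5]],.075)[0]; 
for z in(.06,.07,.08):
    B=plane(t,[[370+147/4.5,160+104/4.5]],z)[0]; v=(B-C)[:2]; print(z,C,B,np.hypot(*v),np.degrees(np.arctan2(v[1],v[0])-np.arctan2(.1,-.085)))
E=plane(t,[[370+92/4.5,160+45/4.5],[370+20/4.5,160+500/4.5]],.05); v=E[0]-E[1]; print(E,np.linalg.norm(v),"yaw scanner",np.degrees(np.arctan2(v[1],v[0]))-90)
E
```

```text
[ 23  42 164] [ 15   4 126] [10  9 89]
5518.0 (310, 90, 90, 77)
[[310, 90], [310, 101], [312, 102], [310, 103], [310, 119], [313, 119], [310, 121], [310, 138], [312, 139], [310, 140], [310, 149], [312, 151], [310, 152], [310, 166], [382, 166], [383, 164], [397, 164], [397, 156], [399, 155], [399, 114], [397, 113], [399, 112], [397, 111], [399, 110], [399, 90], [362, 90], [367, 99], [367, 107], [332, 112], [330, 114], [334, 135], [333, 146], [330, 136], [322, 124], [324, 117], [318, 102], [319, 90]]
0.06 [ 0.46293056 -0.31264413  0.075     ] [ 0.57742535 -0.24879124  0.06      ] 0.13109632902854557 -101.21645290573062
0.07 [ 0.46293056 -0.31264413  0.075     ] [ 0.57576837 -0.24641132  0.07      ] 0.1308401966993302 -99.95272703844037
0.08 [ 0.46293056 -0.31264413  0.075     ] [ 0.5741114  -0.24403139  0.08      ] 0.13064794632546423 -98.68466336705775
[[ 0.61429144 -0.2191463   0.05      ]
 [ 0.34795436 -0.17214946  0.05      ]] 0.2704517444651689 yaw scanner -100.00718309650125
```

View pics/cast.png

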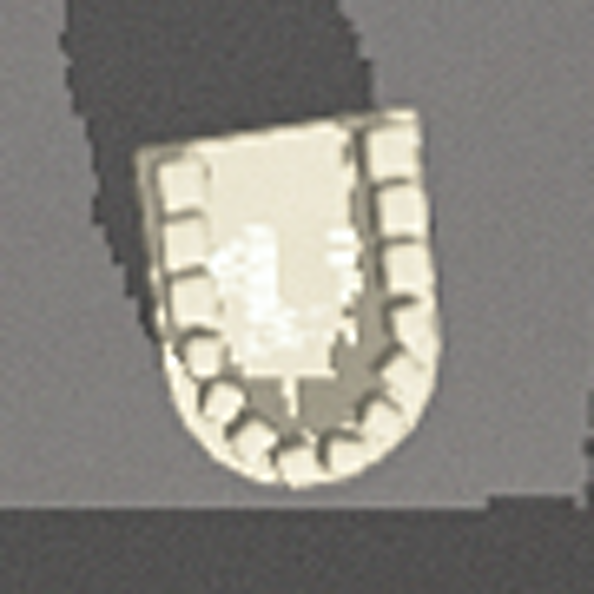

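```bash
python3 - <<'E'
from h import *
d=np.load("w1.npz"); w={k:d[k] for k in d.files}
f=lambda a:np.array(a)/6.6+[310-.42,90-.42]
names=["HL","HR","Rlow","Llow","tip"]
P=plane(w,f([[138,150],[416,112],[436,310],[158,320],[297,488]]),.04)[:,:2]
for n,p in zip(names,P): print(n,p.round(4))
HL,HR,RL,LL,tip=P
hm=(HL+HR)/2; print("heel w",np.linalg.norm(HL-HR),"len",np.linalg.norm(hm-tip))
e=HL-HR; a1=np.degrees(np.arctan2(e[1],e[0]))-90 # cast y=-x world side => HL is +y
a2=np.degrees(np.arctan2(*(hm-tip)[::-1])); a3=np.degrees(np.arctan2(*(HR-RL)[::-1]));a4=np.degrees(np.arctan2(*(HL-LL)[::-1]))
print("yaw",a1,a2,a3,a4)
y=np.radians(np.mean([a1,a2])); print("origin", hm-.034*np.array([np.cos(y),np.sin(y)]), tip+.038*np.array([np.cos(y),np.sin(y)]))
E
```

```text
HL [0.4743 0.154 ]
HR [0.5286 0.1614]
Rlow [0.5348 0.1232]
Llow [0.4787 0.121 ]
tip [0.5081 0.0867]
heel w 0.054852260915793906 len 0.07126355233284146
yaw -262.16573937313717 95.3027568316164 99.10693541462082 97.63451863909013
origin [0.49757568 0.19148467] [0.51239791 0.04899873]
```

```bash
python3 - <<'E'
from h import *
Q=tool(np.radians(97.5),-40); print(Q.round(2).tolist())
g=np.array([.5042,.1339,.031])
plan([(g-.11*Q[:,2],Q,7),(g-.04*Q[:,2],Q,4)])
E
```

```text
[[-0.1, 0.99, 0.08], [0.76, 0.13, -0.64], [-0.64, 0.0, -0.77]]
xyz [[0.06, 0.016, 0.087], [0.068, 0.017, 0.081], [0.075, 0.018, 0.074], [0.082, 0.019, 0.066], [0.088, 0.02, 0.058], [0.093, 0.021, 0.049], [0.097, 0.023, 0.04], [-0.0, 0.0, 0.058]] 
rot [[-0.007, -0.095, -0.018], [-0.007, -0.095, -0.018], [-0.007, -0.095, -0.018], [-0.007, -0.095, -0.018], [-0.007, -0.095, -0.018], [-0.007, -0.095, -0.018], [-0.007, -0.095, -0.018], [0.0, 0.0, 0.0]]
xyz [[-0.0, 0.0, 0.058], [-0.0, 0.0, 0.058], [-0.0, 0.0, 0.058]] 
rot [[0.0, 0.0, 0.0], [0.0, 0.0, 0.0], [0.0, 0.0, 0.0]]
max 0.097 0.0969432823871773
```

apply_moves --xyz '[[0.06, 0.016, 0.087], [0.068, 0.017, 0.081], [0.075, 0.018, 0.074], [0.082, 0.019, 0.066], [0.088, 0.02, 0.058], [0.093, 0.021, 0.049], [0.097, 0.023, 0.04], [0, 0, 0]]' --rot '[[-0.007, -0.095, -0.018], [-0.007, -0.095, -0.018], [-0.007, -0.095, -0.018], [-0.007, -0.095, -0.018], [-0.007, -0.095, -0.018], [-0.007, -0.095, -0.018], [-0.007, -0.095, -0.018], [0, 0, 0]]' --hand '[0.78, 0.78, 0.78, 0.78, 0.78, 0.78, 0.78, 0.78]'

```text
clock: 3.22
position: [0.495, 0.2052, 0.1131]
ee_rot: [0.258, 0.617, 0.708, -0.226]
contact_force: [-0.7, 0.1, 0.2]
width: 0.0762
gripper_force: 0.0
```

```bash
python3 - <<'E'
from h import *
s=status.get_state(); print(s["clock"],s["position"],q2R(s["ee_rot"]).round(3).tolist(),np.round(s["qpos"],3),s["width"])
w=grab("wrist"); save(w,"w2.png"); np.savez("w2.npz",o=w["o"],R=w["R"],K=w["K"],dist=w["dist"],pixels=w["pixels"])
Q=tool(np.radians(97.5),-40)
g=np.array([.5042,.1339,.031])
plan([(g,Q,5)])
E
```

```text
3.225 [0.49504862 0.20516475 0.11314121] [[-0.106, 0.991, 0.086], [0.758, 0.136, -0.638], [-0.644, -0.002, -0.765]] [ 0.631  0.541  1.666 -0.617  1.362  0.76 ] 0.07617121694957782
xyz [[-0.0, -0.001, 0.073], [-0.0, -0.001, 0.073], [-0.0, -0.001, 0.073], [-0.0, -0.001, 0.073], [-0.0, -0.0, 0.073]] 
rot [[0.001, 0.0, 0.001], [0.001, 0.0, 0.001], [0.001, 0.0, 0.001], [0.001, 0.0, 0.001], [0.001, 0.0, 0.001]]
max 0.073 0.001414213562373095
```

View pics/w2.png

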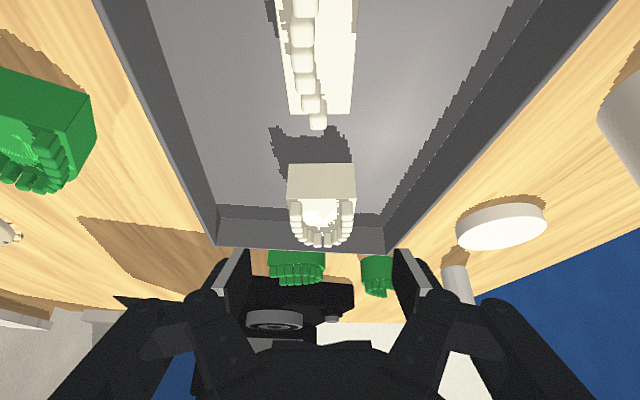

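The wrist view shows the cast between the fingers, with its heel's lower edge at (288,163)-(355,163). I'll check that against the estimate on the floor plane.

```bash
python3 - <<'E'
from h import *
d=np.load("w2.npz"); w={k:d[k] for k in d.files}
px=w["pixels"].astype(int)
h=cv2.cvtColor(w["pixels"],cv2.COLOR_RGB2HSV)
m=((h[...,1]>22)&(h[...,2]>100)).astype(np.uint8); m[:150]=0;m[245:]=0;m[:,:270]=0;m[:,375:]=0
n,l,st,c=cv2.connectedComponentsWithStats(m); i=1+np.argmax(st[1:,4]); print(st[i])
for r in (164,168,175,185,195,205): 
    xs=np.where(l[r]==i)[0]; print(r,xs.min(),xs.max()) if len(xs) else 0
P=plane(w,[[288,163],[355,163]],.004)[:,:2]; e=P[0]-P[1];print(P,np.linalg.norm(e),np.degrees(np.arctan2(e[1],e[0])))
y=np.radians(97.5);c,s=np.cos(y),np.sin(y); M=lambda a,b,z:[.5055+c*a-s*b,.124+s*a+c*b,z]
print(proj(w,[M(.034,.028,.004),M(.034,-.028,.004),M(.034,.028,.04),M(.034,-.028,.04),M(-.01,.028,.04),M(-.01,-.028,.04)]).round(1).tolist())
E
```

```text
[ 286  163   71   82 3943]
164 288 353
168 288 354
175 288 354
185 287 355
195 286 356
205 287 352
[[0.47369248 0.15400237]
 [0.53007948 0.16201603]] 0.05695360538974147 -171.91135221690854
[[287.5, 162.9], [353.4, 163.3], [284.5, 199.0], [356.0, 199.4], [289.5, 224.2], [350.7, 224.5]]
```

Agreement is within 1 px, so I'll go in and grip.

apply_moves --xyz '[[0, -0.001, 0.073], [0, -0.001, 0.073], [0, -0.001, 0.073], [0, 0, 0.073], [0, 0, 0.073], [0, 0, 0], [0, 0, 0]]' --rot '[[0, 0, 0], [0, 0, 0], [0, 0, 0], [0, 0, 0], [0, 0, 0], [0, 0, 0], [0, 0, 0]]' --hand '[0.78, 0.78, 0.78, 0.78, 0.78, 0.78, 0.78]'

```text
clock: 4.15
position: [0.5057, 0.1349, 0.034]
ee_rot: [0.259, 0.619, 0.707, -0.222]
contact_force: [0.0, -0.4, 0.1]
width: 0.0761
gripper_force: 0.0
```

apply_moves --xyz '[[0, 0, 0], [0, 0, 0], [0, 0, 0], [0, 0, 0], [0, 0, 0], [0, 0, 0]]' --rot '[[0, 0, 0], [0, 0, 0], [0, 0, 0], [0, 0, 0], [0, 0, 0], [0, 0, 0]]' --hand '[0.5, 0.2, 0, -0.2, -0.2, -0.2]' --force 60

```text
clock: 4.9
position: [0.5053, 0.136, 0.0333]
ee_rot: [0.259, 0.618, 0.708, -0.223]
contact_force: [-1.2, 1.8, 5.2]
width: 0.0548
gripper_force: 64.2
```

```bash
python3 - <<'E'
from h import *
s=status.get_state(); print(s["clock"],s["position"],q2R(s["ee_rot"]).round(3).tolist(),s["width"],s["gripper_force"],s["contact_force"])
E
```

```text
4.9 [0.5053197  0.13595243 0.03332835] [[-0.101, 0.991, 0.091], [0.759, 0.136, -0.637], [-0.643, 0.005, -0.766]] 0.054775815952880655 64.20752763748169 [-1.23947666  1.84770162  5.20462524]
```

```bash
python3 - <<'E'
from h import *
s=status.get_state(); p=np.array(s["position"])
Q0=tool(np.radians(97.5),-40);Q=tool(np.radians(80),-40)
plan([(p+[0,0,.125],q2R(s["ee_rot"]),5),([.495,-.13,.16],Q,9)])
E
```

```text
xyz [[-0.054, 0.0, -0.064], [-0.054, 0.0, -0.064], [-0.054, 0.0, -0.064], [-0.054, 0.0, -0.064], [-0.054, 0.0, -0.064], [-0.075, -0.017, 0.062], [-0.075, -0.014, 0.062], [-0.075, -0.01, 0.063]] 
rot [[0.0, 0.0, 0.0], [0.0, 0.0, 0.0], [0.0, 0.0, 0.0], [0.0, 0.0, 0.0], [0.0, 0.0, 0.0], [0.022, -0.0, 0.025], [0.022, -0.0, 0.025], [0.022, -0.0, 0.025]]
xyz [[-0.076, -0.007, 0.063], [-0.076, -0.004, 0.063], [-0.076, -0.0, 0.063], [-0.076, 0.003, 0.063], [-0.076, 0.007, 0.063], [-0.076, 0.01, 0.063]] 
rot [[0.022, -0.0, 0.025], [0.022, -0.0, 0.025], [0.022, -0.0, 0.025], [0.022, -0.0, 0.025], [0.022, -0.0, 0.025], [0.022, -0.0, 0.025]]
max 0.076 0.03330165161069343
```

apply_moves --xyz '[[-0.03, 0, -0.035], [-0.054, 0, -0.064], [-0.054, 0, -0.064], [-0.054, 0, -0.064], [-0.054, 0, -0.064], [-0.024, 0, -0.029]]' --rot '[[0, 0, 0], [0, 0, 0], [0, 0, 0], [0, 0, 0], [0, 0, 0], [0, 0, 0]]' --hand '[-0.2, -0.2, -0.2, -0.2, -0.2, -0.2]'

```text
clock: 5.65
position: [0.5048, 0.1354, 0.1591]
ee_rot: [0.259, 0.619, 0.708, -0.223]
contact_force: [0.1, -0.1, -3.0]
width: 0.0547
gripper_force: 63.7
```

apply_moves --xyz '[[-0.075, -0.017, 0.062], [-0.075, -0.014, 0.062], [-0.075, -0.01, 0.063], [-0.076, -0.007, 0.063], [-0.076, -0.004, 0.063], [-0.076, 0, 0.063], [-0.076, 0.003, 0.063], [-0.076, 0.007, 0.063]]' --rot '[[0.022, 0, 0.025], [0.022, 0, 0.025], [0.022, 0, 0.025], [0.022, 0, 0.025], [0.022, 0, 0.025], [0.022, 0, 0.025], [0.022, 0, 0.025], [0.022, 0, 0.025]]' --hand '[-0.2, -0.2, -0.2, -0.2, -0.2, -0.2, -0.2, -0.2]'

```text
clock: 6.65
position: [0.4947, -0.1025, 0.1583]
ee_rot: [0.222, 0.71, 0.616, -0.26]
contact_force: [0.4, 0.7, -3.2]
width: 0.0551
gripper_force: 63.7
```

apply_moves --xyz '[[-0.076, 0.01, 0.063], [0, 0, 0]]' --rot '[[0.022, 0, 0.025], [0, 0, 0]]' --hand '[-0.2, -0.2]'

```text
clock: 6.9
position: [0.4933, -0.1329, 0.1586]
ee_rot: [0.217, 0.721, 0.603, -0.264]
contact_force: [-0.1, 0.4, -3.3]
width: 0.055
gripper_force: 64.0
```

```bash
python3 - <<'E'
from h import *
s=status.get_state(); print(s["clock"],s["position"],(q2R(s["ee_rot"])-tool(np.radians(80),-40)).round(3).tolist(),s["width"],s["gripper_force"],s["contact_force"],np.round(s["qpos"],2))
w=grab("wrist"); save(w,"w3.png"); np.savez("w3.npz",o=w["o"],R=w["R"],K=w["K"],dist=w["dist"],pixels=w["pixels"])
Q=tool(np.radians(80),-40)
plan([([.4651,-.3012,.125],Q,8)])
E
```

```text
6.9 [ 0.49326679 -0.13294122  0.15859208] [[0.001, -0.001, -0.008], [-0.0, -0.006, 0.002], [0.0, -0.006, -0.0]] 0.055030398406520596 64.04160261154175 [-0.09832646  0.39966558 -3.28518617] [ 0.03  0.38  1.82 -0.73  1.22  0.57]
xyz [[-0.046, 0.001, 0.057], [-0.046, 0.001, 0.057], [-0.046, 0.001, 0.057], [-0.046, 0.001, 0.057], [-0.046, 0.001, 0.057], [-0.046, 0.001, 0.057], [-0.046, 0.001, 0.057], [-0.046, 0.001, 0.057]] 
rot [[-0.001, -0.0, -0.0], [-0.001, -0.0, -0.0], [-0.001, -0.0, -0.0], [-0.001, -0.0, -0.0], [-0.001, -0.0, -0.0], [-0.001, -0.0, -0.0], [-0.001, -0.0, -0.0], [-0.001, -0.0, -0.0]]
max 0.057 0.001
```

View pics/w3.png

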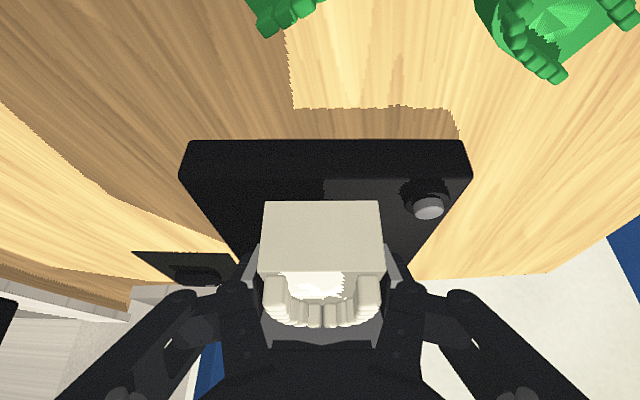

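The wrist view shows the cast held level. Its heel's lower edge is at (264,200)-(379,200) and its upper edge at (258,272)-(386,272), with the button at (429,207). I'll compare with the predicted in-hand pose.

```bash
python3 - <<'E'
from h import *
d=np.load("w3.npz"); w={k:d[k] for k in d.files}
p=np.array([.49327,-.13294,.15859]); y=np.radians(80); ux=np.array([np.cos(y),np.sin(y),0]); uy=np.array([-np.sin(y),np.cos(y),0])
o=p-.012*ux-[0,0,.0293]
M=lambda a,b,z:o+a*ux+b*uy+[0,0,z]
print(proj(w,[M(.034,.028,0),M(.034,-.028,0),M(.034,.028,.036),M(.034,-.028,.036)]).round(1).tolist())
# fit pitch/offset: in cast frame small changes
from scipy.optimize import least_squares
meas=np.array([[264,200],[379,200],[258,272],[386,272]])-.0
def f(v):
    pit=R.from_rotvec(v[3]*uy).as_matrix(); oo=o+v[0]*ux+v[1]*uy+np.array([0,0,v[2]])
    q=[p+pit@(oo+a*ux+b*uy+np.array([0,0,z])-p) for a,b,z in((.034,.028,0),(.034,-.028,0),(.034,.028,.036),(.034,-.028,.036))]
    return (proj(w,q)-meas).ravel()
r=least_squares(f,np.zeros(4),x_scale=[.01,.01,.01,.1]); print(r.x[:3].round(4),np.degrees(r.x[3]),r.fun.round(1))
print("btn",plane(w,[[429,207]],.07),plane(w,[[429,207]],.075))
c=plane(w,[[190,141],[465,141]],.05);v=c[1]-c[0];print("front edge",c,np.linalg.norm(v),np.degrees(np.arctan2(v[1],v[0]))-90)
E
```

```text
[[263.4, 200.6], [377.2, 200.9], [254.0, 272.5], [385.3, 273.0]]
[-0.002  -0.0008 -0.002 ] -3.0025552177466697 [ 1.4 -0.5 -0.5 -0.2 -0.8  0.  -0.   0.6]
btn [[ 0.57665136 -0.23484338  0.07      ]] [[ 0.57446957 -0.22572844  0.075     ]]
front edge [[ 0.38945497 -0.13432267  0.05      ]
 [ 0.59893022 -0.1709362   0.05      ]] 0.21265095916933804 -99.91439970598819
```

apply_moves --xyz '[[-0.046, 0.001, 0.057], [-0.046, 0.001, 0.057], [-0.046, 0.001, 0.057], [-0.046, 0.001, 0.057], [-0.046, 0.001, 0.057], [-0.046, 0.001, 0.057], [-0.046, 0.001, 0.057], [-0.046, 0.001, 0.057]]' --rot '[[0, 0, 0], [0, 0, 0], [0, 0, 0], [0, 0, 0], [0, 0, 0], [0, 0, 0], [0, 0, 0], [0, 0, 0]]' --hand '[-0.2, -0.2, -0.2, -0.2, -0.2, -0.2, -0.2, -0.2]'

```text
clock: 7.95
position: [0.4657, -0.3011, 0.1246]
ee_rot: [0.217, 0.72, 0.604, -0.263]
contact_force: [1.1, 0.8, -2.4]
width: 0.0549
gripper_force: 64.3
```

apply_moves --xyz '[[0, 0, 0], [0, 0, 0]]' --rot '[[0, 0, 0], [0, 0, 0]]' --hand '[-0.2, -0.2]'

```text
clock: 8.2
position: [0.4659, -0.3007, 0.125]
ee_rot: [0.218, 0.72, 0.604, -0.263]
contact_force: [-0.1, -0.5, -1.5]
width: 0.0549
gripper_force: 64.1
```

```bash
python3 - <<'E'
from h import *
s=status.get_state(); print(s["clock"],s["position"],(q2R(s["ee_rot"])-tool(np.radians(80),-40)).round(3).tolist(),s["width"],s["gripper_force"],s["contact_force"],np.round(s["qpos"],2))
Q=tool(np.radians(80),-40)
plan([([.4651,-.3012,.108],Q,4)])
t=grab("top"); sc=grab("scene"); save(sc,"s3.png"); save(t,"t3.png")
print(plane(t,[[429.6,226.2]],.075))
E
```

```text
8.2 [ 0.46585297 -0.30074978  0.12498856] [[-0.001, -0.0, -0.005], [0.001, -0.003, 0.002], [0.001, -0.005, -0.001]] 0.05491216386793304 64.06270265579224 [-0.14076066 -0.52293695 -1.51985217] [-0.3   0.39  1.92 -0.89  0.96  0.46]
xyz [[0.009, -0.0, 0.011], [0.009, -0.001, 0.011], [0.009, -0.001, 0.011], [0.009, -0.001, 0.011]] 
rot [[-0.001, -0.0, 0.0], [-0.001, -0.0, 0.0], [-0.001, -0.0, 0.0], [-0.001, -0.0, 0.0]]
max 0.011 0.001
[[ 0.46298793 -0.31276233  0.075     ]]
```

View pics/s3.png

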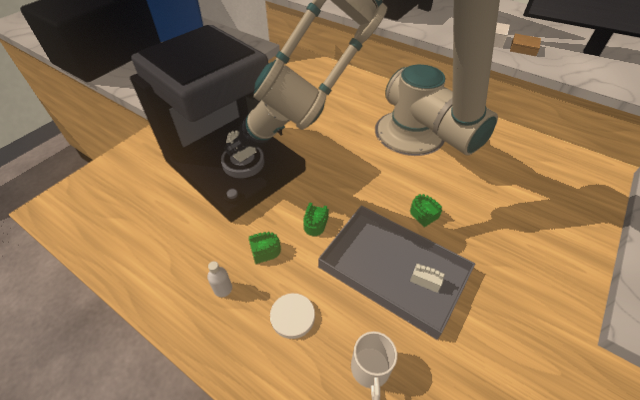

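Scene view: the cast is over the turntable at about (243,157), and the wrist is clear of the head. Lowering now.

apply_moves --xyz '[[0.009, -0.001, 0.011], [0.009, -0.001, 0.011], [0.009, 0, 0.011], [0.009, -0.001, 0.011], [0, 0, 0]]' --rot '[[-0.001, 0, 0], [-0.001, 0, 0], [-0.001, 0, 0], [-0.001, 0, 0], [0, 0, 0]]' --hand '[-0.2, -0.2, -0.2, -0.2, -0.2]'

```text
clock: 8.93
position: [0.4643, -0.3017, 0.1076]
ee_rot: [0.219, 0.72, 0.604, -0.263]
contact_force: [-0.3, 0.4, -1.9]
width: 0.055
gripper_force: 64.1
```

apply_moves --xyz '[[0.002, 0, 0.0026], [0.002, 0, 0.0026], [0, 0, 0]]' --rot '[[0, 0, 0], [0, 0, 0], [0, 0, 0]]' --hand '[-0.2, -0.2, -0.2]'

```text
clock: 9.3
position: [0.4647, -0.3018, 0.1062]
ee_rot: [0.219, 0.72, 0.604, -0.262]
contact_force: [-0.3, 0.1, -2.5]
width: 0.0551
gripper_force: 64.1
```

apply_moves --xyz '[[0.0021, 0, 0.0026], [0.0021, 0, 0.0026], [0, 0, 0]]' --rot '[[0, 0, 0], [0, 0, 0], [0, 0, 0]]' --hand '[-0.2, -0.2, -0.2]'

```text
clock: 9.68
position: [0.4647, -0.302, 0.1045]
ee_rot: [0.22, 0.72, 0.604, -0.263]
contact_force: [0.8, 0.7, -0.3]
width: 0.0549
gripper_force: 64.4
```

apply_moves --xyz '[[0.0021, 0, 0.0026], [0, 0, 0]]' --rot '[[0, 0, 0], [0, 0, 0]]' --hand '[-0.2, -0.2]'

```text
clock: 9.93
position: [0.4647, -0.3019, 0.1044]
ee_rot: [0.22, 0.72, 0.604, -0.263]
contact_force: [-1.3, 5.3, 6.8]
width: 0.055
gripper_force: 65.3
```

In contact at the predicted height. Releasing.

apply_moves --xyz '[[0, 0, 0], [0, 0, 0], [0, 0, 0], [0, 0, 0], [0, 0, 0], [0, 0, 0]]' --rot '[[0, 0, 0], [0, 0, 0], [0, 0, 0], [0, 0, 0], [0, 0, 0], [0, 0, 0]]' --hand '[0.32, 0.38, 0.5, 0.65, 0.78, 0.78]' --force 20

```text
clock: 10.68
position: [0.4646, -0.3019, 0.1032]
ee_rot: [0.219, 0.72, 0.604, -0.262]
contact_force: [-0.4, -0.7, -0.1]
width: 0.0758
gripper_force: 0.0
```

apply_moves --xyz '[[0, 0, -0.02], [0, 0, -0.05], [0, 0, -0.08], [0, 0, -0.1], [0, 0, -0.1], [0, 0, -0.1], [0, 0, -0.05], [0, 0, 0]]' --rot '[[0, 0, 0], [0, 0, 0], [0, 0, 0], [0, 0, 0], [0, 0, 0], [0, 0, 0], [0, 0, 0], [0, 0, 0]]' --hand '[0.78, 0.78, 0.78, 0.78, 0.78, 0.78, 0.78, 0.78]'

```text
clock: 11.68
position: [0.4822, -0.2063, 0.2191]
ee_rot: [0.22, 0.72, 0.604, -0.262]
contact_force: [-0.5, -0.4, 0.1]
width: 0.0759
gripper_force: 0.0
```

```bash
python3 - <<'E'
from h import *
s=status.get_state(); print(s["clock"],s["position"],s["width"],s["contact_force"],np.round(s["qpos"],2))
w=grab("wrist"); save(w,"w4.png"); np.savez("w4.npz",o=w["o"],R=w["R"],K=w["K"],dist=w["dist"],pixels=w["pixels"])
t=grab("top"); save(t,"t4.png")
y=np.radians(80);ux=np.array([np.cos(y),np.sin(y),0]); uy=np.array([-np.sin(y),np.cos(y),0]); o=np.array([.463,-.313,.075])
print(proj(w,[o+.034*ux+.028*uy,o+.034*ux-.028*uy,o+.034*ux+.028*uy+[0,0,.036],o+.034*ux-.028*uy+[0,0,.036]]).round(1).tolist(), "discfront",proj(w,[o+.06*ux,o+.06*uy,o-.06*uy]).round(1).tolist())
a=np.vstack([w["pixels"]]); 
E
```

```text
11.675 [ 0.48219186 -0.2063269   0.2190569 ] 0.0759114032535715 [-0.45342122 -0.36964706  0.07575906] [-0.11  0.28  1.79 -0.75  1.23  0.39]
[[292.0, 152.9], [348.2, 152.9], [289.9, 182.5], [350.2, 182.5]] discfront [[320.0, 134.1], [265.6, 173.5], [374.7, 173.5]]
```

View pics/w4.png

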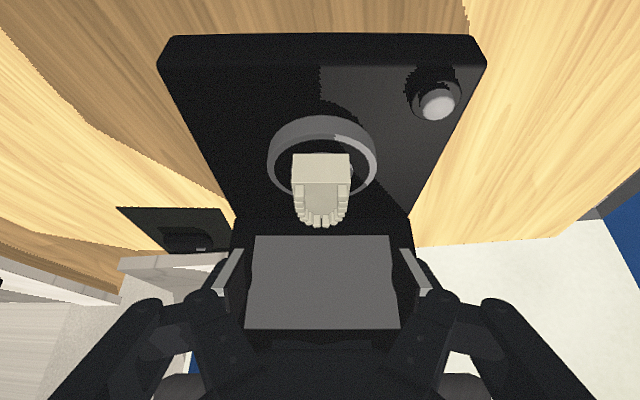

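The wrist view shows the cast upright and centred. Its heel's lower edge spans columns 291-350 inside the disc's 267-377. The button is at (438,105). I'll triangulate the button.

```bash
python3 - <<'E'
from h import *
d=np.load("w4.npz"); w={k:d[k] for k in d.files}
h=cv2.cvtColor(w["pixels"],cv2.COLOR_RGB2GRAY)
def blob(g,x0,x1,y0,y1,th):
    m=np.zeros_like(g);m[y0:y1,x0:x1]=(g[y0:y1,x0:x1]>th);n,l,st,c=cv2.connectedComponentsWithStats(m);i=1+np.argmax(st[1:,4]);return c[i],st[i]
cw,sw=blob(h,408,462,70,122,135);print(cw,sw)
t=grab("top"); ct,stt=blob(cv2.cvtColor(t["pixels"],cv2.COLOR_RGB2GRAY),392,414,174,194,70);print(ct,stt)
sc=grab("scene"); cs,ss=blob(cv2.cvtColor(sc["pixels"],cv2.COLOR_RGB2GRAY),224,241,185,202,100);print(cs,ss)
A=[];b=[]
for I,c in((w,cw),(t,ct),(sc,cs)):
    r=rays(I,[c])[0];r/=np.linalg.norm(r);Pm=np.eye(3)-np.outer(r,r);A.append(Pm);b.append(Pm@I["o"]); print([plane(I,[c],z)[0,:2].round(4) for z in(.065,.07,.075)])
print(np.linalg.lstsq(np.vstack(A),np.hstack(b),rcond=None)[0])
print(np.linalg.lstsq(np.vstack(A[:2]),np.hstack(b[:2]),rcond=None)[0])
E
```

```text
[438.52327747 107.91806331] [423  97  32  23 537]
[404.45  182.725] [401 178   7  10  40]
[230.92682927 192.46341463] [227 190   9   6  41]
[array([ 0.58  , -0.2496]), array([ 0.5782, -0.245 ]), array([ 0.5763, -0.2404])]
[array([ 0.5777, -0.2524]), array([ 0.5768, -0.2511]), array([ 0.576 , -0.2499])]
[array([ 0.5738, -0.2509]), array([ 0.5765, -0.2471]), array([ 0.5792, -0.2432])]
[ 0.57727727 -0.24901387  0.06822451]
[ 0.57964523 -0.25268644  0.06197635]
```

```bash
python3 - <<'E'
from h import *
Q=tool(np.radians(80),-20); off=Q@[.011,0,.019]
B=np.array([.5765,-.2465,.069]); print("touch TCP",B-off, "up in tool", (Q.T@[0,0,.003/.3]).round(4))
plan([(B-off+[0,0,.03],Q,8)])
E
```

```text
touch TCP [ 0.5758335  -0.25027992  0.09061638] up in tool [-0.0034  0.     -0.0094]
xyz [[0.018, 0.042, 0.038], [0.016, 0.042, 0.038], [0.014, 0.042, 0.039], [0.013, 0.042, 0.04], [0.011, 0.042, 0.04], [0.009, 0.042, 0.041], [0.007, 0.042, 0.041], [0.005, 0.042, 0.041]] 
rot [[-0.0, 0.042, 0.0], [-0.0, 0.042, 0.0], [-0.0, 0.042, 0.0], [-0.0, 0.042, 0.0], [-0.0, 0.042, 0.0], [-0.0, 0.042, 0.0], [-0.0, 0.042, 0.0], [-0.0, 0.042, 0.0]]
max 0.042 0.042
```

apply_moves --xyz '[[0.018, 0.042, 0.038], [0.016, 0.042, 0.038], [0.014, 0.042, 0.039], [0.013, 0.042, 0.04], [0.011, 0.042, 0.04], [0.009, 0.042, 0.041], [0.007, 0.042, 0.041], [0.005, 0.042, 0.041]]' --rot '[[0, 0.042, 0], [0, 0.042, 0], [0, 0.042, 0], [0, 0.042, 0], [0, 0.042, 0], [0, 0.042, 0], [0, 0.042, 0], [0, 0.042, 0]]' --hand '[-1, -1, -1, -1, -1, -1, -1, -1]'

```text
clock: 12.88
position: [0.5769, -0.2513, 0.1199]
ee_rot: [0.109, 0.755, 0.633, -0.132]
contact_force: [0.7, 0.2, 0.1]
width: 0.0002
gripper_force: 0.0
```

apply_moves --xyz '[[0, 0, 0], [0, 0, 0], [0, 0, 0]]' --rot '[[0, 0, 0], [0, 0, 0], [0, 0, 0]]' --hand '[-1, -1, -1]'

```text
clock: 13.25
position: [0.576, -0.2495, 0.1216]
ee_rot: [0.11, 0.755, 0.633, -0.132]
contact_force: [0.4, -0.4, 0.6]
width: -0.0001
gripper_force: 0.0
```

```bash
python3 - <<'E'
from h import *
s=status.get_state(); print(s["clock"],s["position"],s["width"],s["contact_force"],np.round(s["qpos"],2))
Q=tool(np.radians(80),-20); off=Q@[.011,0,.019]; B=np.array([.5765,-.2465,.069])
plan([(B-off+[0,0,.008],Q,4)])
w=grab("wrist"); save(w,"w5.png"); t=grab("scene"); save(t,"s5.png")
E
```

```text
13.25 [ 0.57601429 -0.24950312  0.12156897] -0.0001494693825075255 [ 0.39466379 -0.35455816  0.61431905] [-0.33  0.44  1.64 -0.4   1.04  0.04]
xyz [[0.006, -0.0, 0.018], [0.006, -0.0, 0.018], [0.006, -0.0, 0.018], [0.006, -0.0, 0.018]] 
rot [[-0.0, -0.001, 0.0], [-0.0, -0.001, 0.0], [-0.0, -0.001, 0.0], [-0.0, -0.001, 0.0]]
max 0.018 0.001
```

View pics/w5.png

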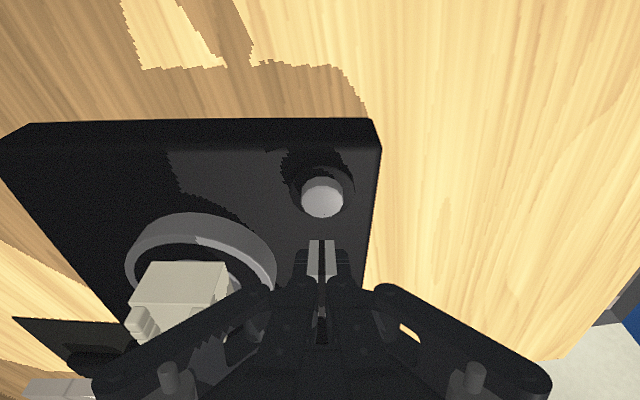

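The fingertips at column 322 are aligned with the button at (322,197). Lowering to just above it, then pressing in small steps.

apply_moves --xyz '[[0.006, 0, 0.018], [0.006, 0, 0.018], [0.006, 0, 0.018], [0.006, 0, 0.018], [0, 0, 0]]' --rot '[[0, 0, 0], [0, 0, 0], [0, 0, 0], [0, 0, 0], [0, 0, 0]]' --hand '[-1, -1, -1, -1, -1]'

```text
clock: 13.98
position: [0.5757, -0.2502, 0.0978]
ee_rot: [0.11, 0.755, 0.633, -0.133]
contact_force: [-1.0, 0.8, 0.1]
width: 0.0003
gripper_force: 0.0
```

apply_moves --xyz '[[0.0034, 0, 0.0094], [0.0034, 0, 0.0094], [0, 0, 0]]' --rot '[[0, 0, 0], [0, 0, 0], [0, 0, 0]]' --hand '[-1, -1, -1]'

```text
clock: 14.35
position: [0.5762, -0.2504, 0.0925]
ee_rot: [0.11, 0.755, 0.633, -0.132]
contact_force: [-0.1, -0.1, 0.5]
width: -0.0001
gripper_force: 0.0
```

apply_moves --xyz '[[0.0034, 0, 0.0094], [0, 0, 0]]' --rot '[[0, 0, 0], [0, 0, 0]]' --hand '[-1, -1]'

```text
clock: 14.6
position: [0.5763, -0.2504, 0.0899]
ee_rot: [0.11, 0.755, 0.633, -0.132]
contact_force: [-0.3, 0.7, 2.9]
width: -0.0001
gripper_force: 1.3
```

apply_moves --xyz '[[0.0034, 0, 0.0094], [0.0023, 0, 0.0063], [0, 0, 0]]' --rot '[[0, 0, 0], [0, 0, 0], [0, 0, 0]]' --hand '[-1, -1, -1]'

```text
clock: 14.98
position: [0.5763, -0.2505, 0.0859]
ee_rot: [0.111, 0.755, 0.633, -0.132]
contact_force: [-1.7, 2.0, 9.0]
width: 0.0
gripper_force: 4.6
```

apply_moves --xyz '[[0.0017, 0, 0.0047], [0, 0, 0]]' --rot '[[0, 0, 0], [0, 0, 0]]' --hand '[-1, -1]'

```text
clock: 15.22
position: [0.5764, -0.2505, 0.0857]
ee_rot: [0.111, 0.755, 0.633, -0.132]
contact_force: [-3.5, 3.8, 16.0]
width: -0.0002
gripper_force: 7.6
```

The button bottomed out (16 N, no further travel). Releasing and backing off.

apply_moves --xyz '[[-0.007, 0, -0.019], [-0.017, 0, -0.047], [-0.034, 0, -0.094], [-0.034, 0, -0.094], [0, 0, -0.1], [0, 0, -0.05], [0, 0, 0], [0, 0, 0]]' --rot '[[0, 0, 0], [0, 0, 0], [0, 0, 0], [0, 0, 0], [0, 0, 0], [0, 0, 0], [0, 0, 0], [0, 0, 0]]' --hand '[-1, -1, -1, -1, -1, -1, -1, -1]'

```text
clock: 16.23
position: [0.5782, -0.2352, 0.2052]
ee_rot: [0.109, 0.755, 0.633, -0.133]
contact_force: [-0.3, 0.6, -0.6]
width: 0.0005
gripper_force: 0.0
```

```bash
python3 - <<'E'
from h import *
s=status.get_state(); print(s["clock"],s["position"],s["contact_force"],np.abs(s["qd"]).max())
sc=grab("scene"); t=grab("top")
a=cv2.imread("pics/scene0.png")[:,:,::-1]; b=cv2.imread("pics/s5.png")[:,:,::-1]
for n,x0,x1,y0,y1 in(("btn",222,242,183,204),("half",405,450,258,298),("g1",245,285,228,268),("g2",300,330,200,238),("g3",408,445,190,228),("mug",350,400,330,400),("blank",268,318,292,340),("spray",205,235,258,300)):
    f=lambda i:i[y0:y1,x0:x1].astype(int); print(n,np.abs(f(a)-f(sc["pixels"])).mean().round(1))
# cast centroid (plaster) on turntable, at now
h=cv2.cvtColor(sc["pixels"],cv2.COLOR_RGB2HSV); 
for z in(.075,.111):
    y=np.radians(80);ux=np.array([np.cos(y),np.sin(y),0]);uy=np.array([-np.sin(y),np.cos(y),0])
    print(proj(sc,[np.array([.463,-.313,z])+.034*ux+k*uy for k in(.028,-.028)]).round(1).tolist())
cv2.imwrite("pics/end.png",cv2.resize(sc["pixels"][100:230,180:320],None,fx=4,fy=4)[:,:,::-1])
m=((h[...,1]>20)&(h[...,1]<90)&(h[...,2]>90)).astype(np.uint8); m[:120]=0;m[185:]=0;m[:,:215]=0;m[:,272:]=0
n,l,st,c=cv2.connectedComponentsWithStats(m); print([(st[i].tolist(),c[i].round(1).tolist()) for i in range(1,n) if st[i,4]>40])
E
```

```text
16.225 [ 0.57818166 -0.23523847  0.20516022] [-0.34125698  0.59926578 -0.59889309] 0.008697570331049207
btn 0.9
half 9.4
g1 1.2
g2 8.0
g3 1.2
mug 1.4
blank 1.6
spray 1.4
[[256.8, 157.8], [240.9, 167.7]]
[[255.2, 148.2], [238.8, 158.1]]
[([231, 139, 26, 28, 461], [243.7, 153.2]), ([222, 163, 29, 9, 68], [233.6, 168.8])]
```

The half cast and one green cast differ in pixels, possibly from shadow. I'll check with masks before handing in.

```bash
python3 - <<'E'
from h import *
for nm,a,B,G in(("scene","scene0",(395,460,255,300),(298,332,198,240)),("top","top0",(185,228,205,232),(305,340,198,235))):
    for im in(cv2.imread("pics/%s.png"%a)[:,:,::-1],get_image(nm)["pixels"]):
        h=cv2.cvtColor(np.ascontiguousarray(im),cv2.COLOR_RGB2HSV)
        for k,(x0,x1,y0,y1) in(("half",B),("green",G)):
            hh=h[y0:y1,x0:x1].astype(int); m=(hh[...,1]>25)&(hh[...,2]>100)&(hh[...,1]<90) if k=="half" else (abs(hh[...,0]-62)<12)&(hh[...,1]>120)
            n,l,st,c=cv2.connectedComponentsWithStats(m.astype(np.uint8)); i=1+np.argmax(st[1:,4]); print(nm,k,st[i],c[i].round(1))
E
```

```text
scene half [   0    0   65   45 2573] [29.2 22.1]
scene green [  6   5  24  30 340] [16.1 18.6]
scene half [   0    3   65   42 1795] [24.4 27.3]
scene green [15  9 14 11 49] [21.  12.2]
top half [  7   6  28  16 351] [20.3 13.6]
top green [  6   4  25  29 501] [16.9 17.9]
top half [  6   6  29  16 352] [20.3 13.6]
top green [ 6  5  8 19 72] [ 8.7 13.1]
```

The half cast's centroid in the top view is identical to the start. The green cast is only shaded or hidden by the arm, and the carried cast passed well above it. Handing in.

```bash
python3 -c "
from rig import job
print(job.sign_off())"
```

```text
the job is handed in; nothing more can be done
None
```

The full-arch cast is upright in the middle of the turntable and released, the start button was pressed fully down (bottomed at 16 N) and let go, and the job was handed in at about 16 s on the clock.

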